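Scale check: weigh the large block weight and put it away

ROBOT

A 6-joint arm with a two-finger parallel gripper is mounted at the origin on the work surface. World frame = base frame: x ahead of the robot, y to its left, z up, the work surface at z = 0. Lengths are in m, angles in rad, forces in N, time in s.
With the tool pointing down it reaches from about 0.375 to 0.9 m from the base axis. Payload 3.1 kg.
Tool frame: the origin (TCP) lies midway between the tips of the shut fingers; the grasp point (between the pads) lies 19 mm behind it; z points along the fingers, y is the line along which they close (so a half turn about z gives the same grasp; the last joint's range is limited). The gripper opens to 87 mm and grips with 3 to 60 N. Pads are 19 mm wide; open, the fingers measure 117 mm over their backs; the gripper's body (75 mm by 190 mm) begins 51 mm behind the grasp point.
Start: joints at [1.083, 0.527, 1.433, -0, 1.181, -0.178], TCP at [0.19, 0.595, 0.183] pointing down, gripper open.
Joint ranges: [-3.08, 3.08], [-0.75, 2.2], [0.22, 2.44], [-1.43, 4.57], [0, 2.65], [-2.85, 2.85]. Speed limits (rad/s): [2.79, 2.79, 3.14, 3.14, 3.14, 3.14].

INTERFACE

Orientations are given as a unit quaternion [x, y, z, w].
In Python, from rig import robot gives the robot as it stands. The module is installed in compiled form; this text tells all that it offers.
- The arm moves only by the tool play_rows, never from a script. Its arguments are lists of equal length, an entry for each row: "gripper": the closure, from -1 (fully open) to 1 (shut); "delta_pos": the shift along the tool's x, y, z in cm, a list of three; "turn": the turn, a rotation vector about the tool's x, y, z in rad, a list of three. A call has 1 to 12 rows; each row is the pose to reach, as a shift and turn from the pose commanded when the call began, along the tool's axes at that moment; what a row does not reach only later rows make up. A row lasts 1/8 s, in which the tool goes at most 62.5 mm and 10.7 degrees, less where a joint would pass 70% of its speed; a pose out of reach is approached as far as the arm can. A call with a gripper value outside its range is refused whole. The fingers move at their own pace and stop on an object; "squeeze" is the grip in N (left out, the last holds). Time passes only in rows, so rows that repeat a pose let the fingers close. It gives the time, the measured TCP pose, the force, the opening and the grip force at its end, in the units of the state.
- robot.get_obs(): the state, without advancing time (a new reading comes with each control period).
- robot.camera(name): name is "scene" or "top" or "wrist"; returns a dict with "color" (400x640x3 uint8, red, green, blue), "vfov" (degrees; the focal length in pixels is half the picture's height over the tangent of half this angle, whatever the lens; pixels are square), "cx", "cy" (the principal point, pixels), "k1" (the pictures are not rectified: a ray, as slopes to the right and down, at radius r is drawn at 1 + k1 r^2 times it, then the intrinsics apply), "R" (3x3) and "t" (3): a world point X has camera coordinates R X + t. Camera axes: x right, y down, z forward; pixel columns grow to the right and rows downward; lengths in m; the calibration is good to about 2 mm. A picture is of the moment at which its call begins. There is no depth.
- robot.hand_in(): hands the job in; it is judged then, once.
The state is a dict: "time": time; "q": joint angles; "joint_velocities": joint speeds; "joint_torque": joint torques, N m; "position": TCP position; "tool_rot": TCP orientation; "ft_force": force on the tool from outside, world axes, zero at the start; "moment": the same for the moment, N m; "grip_width": finger opening in m; "grip_force": force on a finger pad.
Only numpy, scipy, OpenCV 4.12 (cv2) and the standard library are available. Lean on these libraries where they do the work, as an engineer would, in place of code of your own. Each camera call takes 0.05 s, during which the arm holds its last target. There are 200 camera calls.

TASK

Check the bench scale: take the large block weight from its cradle, set it down gently in the middle of the scale's pan, lengthwise between the two low stops, and let go of it there for a second. Then take it again the other way, by its two ends, as the drawer's narrow front slot leaves no room for fingers beside it, lower it gently into that slot until it lies flat on the floor, let go, and push the drawer fully shut. Leave the small weight where it is.

Things in the scene. Friction and masses are not known exactly. Their poses are not given: they have to be found in the camera images.
- weight: large dark steel block weight, 62 (x) x 38 (y) x 34 (z) mm, about 0.6 kg; origin at the centre of its underside, z up. It lies in one of two alike white cradles (either one): base 6 mm thick, 88 x 46 mm, with an upright cheek 32 mm high and 10 mm thick 2 mm from each end of the weight, so there it can be taken only across its 38 mm width
- small_weight: small dark steel block weight in the other cradle, 44 (x) x 28 (y) x 24 (z) mm; origin at the centre of its underside. Not to be moved
- pan (a point): centre of the top face of the scale's steel pan (160 x 160 mm, 52 mm above the table, on a white 190 x 190 mm scale body); z up. Two black stops, 5 mm high, 44 mm long along x and 6 mm thick, stand at y = +43 and -43 mm (inner faces 80 mm apart): the weight goes midway between them, its long side along this y
- slot (a point): centre of the floor of the drawer's front slot, moving with it; x points into the cabinet, y along the slot, z up. Inside it is 48 (x) x 156 (y) mm and 44 mm deep, walls 5 mm, floor 14 mm above the table. The drawer's front panel rises 60 mm above the slot floor, its outer face at x = -41 mm. Behind the slot is a compartment of small disc weights; the cabinet top is 86 mm high
- drawer_handle (a point): middle of the drawer's steel bar handle, moving with the drawer: a bar 11 mm thick, 110 mm long along y, 35 mm in front of the drawer front and 56 mm above the table; x points into the cabinet (the way to push)
- drawer (a joint): how far the drawer is open, m: 0 fully shut, 0.15 fully open
Things that resemble listed ones, but are neither listed nor needed, are in the scene too. Leave any yellow look-alike of the weight alone.

How it is judged:
On the way, in this order (a step that is already met when the one before it is completed fails the run):
1. the large weight stands centred on the scale's pan between the stops (within 10 mm along x, 12 mm along y, 0.21 rad of square), let go and still (x of weight in the frame of pan between -0.01 and 0.01 m and y of weight in the frame of pan between -0.012 and 0.012 m and z of weight in the frame of pan between -0.004 and 0.004 m and angle between the x axis of weight and the y axis of pan, either way round below 0.21 rad and linear speed of weight below 0.02 m/s and contact force between the fingers and weight below 0.3 N), for 0.5 s.
2. the large weight lies flat in the front slot of the drawer, let go and still (x of weight in the frame of slot between -0.009 and 0.009 m and y of weight in the frame of slot between -0.05 and 0.05 m and z of weight in the frame of slot between -0.004 and 0.004 m and angle between the z axis of weight and the z axis of slot, either way round below 0.1 rad and linear speed of weight below 0.02 m/s and contact force between the fingers and weight below 0.3 N), for 0.2 s.
At the end, for the whole second after the job is handed in: The large weight lies flat (within 4 mm of the floor, tilt under 0.1 rad) in the drawer's front slot, still and let go; the drawer is shut to within 6 mm; the small weight is within 20 mm of where it was (all of step 2 and value of joint drawer below 0.006 m and not (distance of small_weight from where it was at the start of the episode above 0.02 m)); the robot touches nothing.
It fails at once if the large weight is dropped or slammed onto the pan (faster than 0.28 m/s within 35 mm above it) (x of weight in the frame of pan between -0.08 and 0.08 m and y of weight in the frame of pan between -0.08 and 0.08 m and z of weight in the frame of pan between 0.0015 and 0.035 m and linear speed of weight above 0.28 m/s).
It fails at once if the large weight is dropped into the slot (faster than 0.28 m/s within 35 mm above its floor) (x of weight in the frame of slot between -0.024 and 0.024 m and y of weight in the frame of slot between -0.078 and 0.078 m and z of weight in the frame of slot between 0.0015 and 0.035 m and linear speed of weight above 0.28 m/s).
It fails at once if the small weight is moved by more than 20 mm (distance of small_weight from where it was at the start of the episode above 0.02 m).
It also fails if it takes over 72 s, if anything falls off the work surface, if the arm or the gripper's body presses on something with over 40 N, if the wrist force passes 120 N, or if a joint passes its speed limit or range.

## Working session

There is one attempt and no reset: what is moved stays moved. The work goes in short steps, Python scripts to look and compute and a tool call to move; the robot and the scene stay as the last step left them, time stands still between calls to the robot, and variables do not carry over. Pictures are saved under pics/ and viewed, at most 10 in all, crops included, and the job is handed in when it is done.

Besides the shell and the picture viewer there is one more tool, called after ">>>" as name(argument=value, ...) on one line, values as JSON. play_rows: Moves the arm, as the interface text tells. Its arguments: {"type":"object","properties":{"gripper":{"type":"array","items":{"type":"number"}},"delta_pos":{"type":"array","items":{"type":"array","items":{"type":"number"}}},"turn":{"type":"array","items":{"type":"array","items":{"type":"number"}}},"squeeze":{"type":"number"}},"required":["gripper","delta_pos","turn"]}

```bash
mkdir -p pics; cat > h.py <<'E'
import numpy as np, cv2
from rig import robot
from scipy.spatial.transform import Rotation as Ro
def K(c):
    f=c["color"].shape[0]/2/np.tan(np.radians(c["vfov"])/2)
    return np.array([[f,0,c["cx"]],[0,f,c["cy"]],[0,0,1.]])
def ray(c,px):
    px=np.atleast_2d(np.array(px,float))
    u=cv2.undistortPointsIter(px[:,None],K(c),np.array([c["k1"],0,0,0.]),None,None,(3,100,1e-12))[:,0] 
    d=np.c_[u,np.ones(len(u))]@c["R"]
    return -c["R"].T@c["t"], d
def onz(c,px,z):
    o,d=ray(c,px); return o+d*((z-o[2])/d[:,2])[:,None]
def tri(views):  # [(c,px)]
    A=np.zeros((3,3));b=np.zeros(3)
    for c,p in views:
        o,d=ray(c,p); d=d[0]/np.linalg.norm(d[0]); P=np.eye(3)-np.outer(d,d); A+=P;b+=P@o
    x=np.linalg.solve(A,b)
    return x,[project(c,x)-np.array(p) for c,p in views]
def project(c,X):
    X=np.asarray(X,float)
    y=c["R"]@X+c["t"]; s=y[:2]/y[2]; s=s*(1+c["k1"]*(s@s)); k=K(c); return s*k[0,0]+[k[0,2],k[1,2]]
def snap(n,name):
    c=robot.camera(n); np.save(f"pics/{name}.npy",c,allow_pickle=True)
    cv2.imwrite(f"pics/{name}.png",c["color"][:,:,::-1]); return c
def load(name): return np.load(f"pics/{name}.npy",allow_pickle=True).item()
def tool(p):  # world pt to delta in tool axes, cm
    o=robot.get_obs(); return Ro.from_quat(o["tool_rot"]).inv().apply(np.asarray(p)-o["position"])*100
E
python3 - <<'E'
from h import *
for n in("scene","top","wrist"):
    c=snap(n,n+"0"); print(n,c["vfov"],c["k1"],(-c["R"].T@c["t"]).round(3))
a=np.vstack([load("scene0")["color"],load("top0")["color"]])[:,:,::-1]
cv2.imwrite("pics/both0.png",cv2.resize(a,None,fx=.75,fy=.75,interpolation=cv2.INTER_AREA))
o=robot.get_obs();print(o); print(Ro.from_quat(o["tool_rot"]).as_matrix().round(3))
E
```

```text
scene 50.294629158398706 -0.08150882305490292 [ 1.163 -0.651  0.618]
top 57.72140861395935 0.01712658228966855 [ 0.388 -0.074  0.858]
wrist 65.91492107716482 -0.04565701830458413 [0.111 0.62  0.384]
{'time': 0.15, 'q': array([ 1.08350889e+00,  5.28280004e-01,  1.43359229e+00,  1.12668719e-05,
        1.18137740e+00, -1.78521375e-01]), 'joint_velocities': array([ 0.00010761, -0.00315835, -0.00417509,  0.00050656, -0.0006749 ,
        0.00074897]), 'joint_torque': array([ 7.36418679e-04, -4.40433025e+01, -1.76843172e+01,  6.33235113e-02,
        5.51865622e-02, -9.26406983e-05]), 'position': array([0.18961696, 0.59489965, 0.18178464]), 'tool_rot': array([ 1.53772561e-01,  9.88105922e-01, -7.81329081e-04, -2.75675249e-04]), 'ft_force': array([-0.05378193,  0.49883196, -0.14949957]), 'moment': array([ 0.01970562,  0.00276384, -0.0011887 ]), 'grip_force': 0.0, 'grip_width': 0.0873077741608721}
[[-0.953  0.304 -0.001]
 [ 0.304  0.953 -0.001]
 [ 0.    -0.002 -1.   ]]
```

View pics/scene0.png

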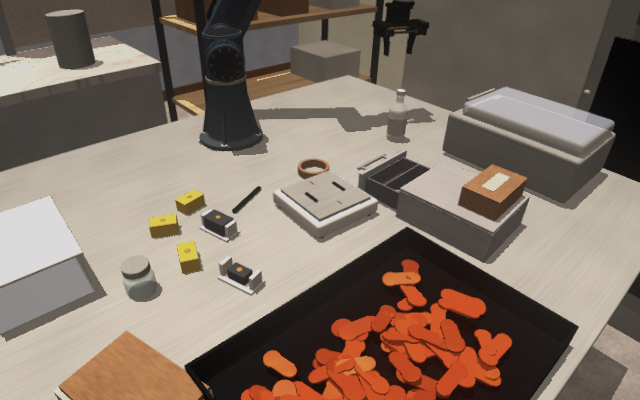

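View pics/top0.png

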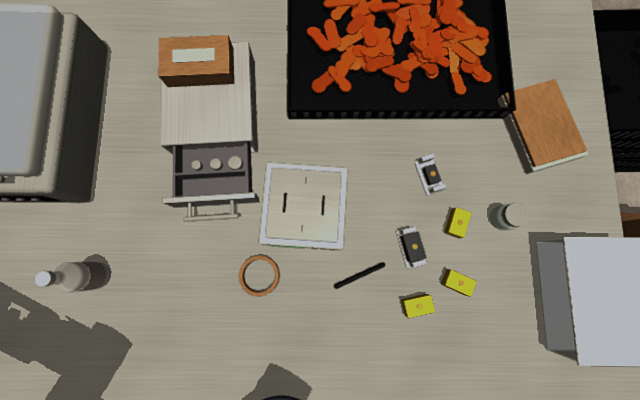

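Scene/top views: two white cradles with dark weights, at top px (413,246) and (430,174) (scene (218,222) and (240,273)). There are three yellow look-alikes at top (458,222), (460,282) and (419,306). The scale is at (304,205) and the drawer at (212,175), with its handle at (212,212). The cradle at (413,246) seems to hold the larger block. I'll confirm that in an enlarged crop.

```bash
python3 - <<'E'
from h import *
t=load("top0")["color"][:,:,::-1]; s=load("scene0")["color"][:,:,::-1]
z=lambda im,x,y,w,h,f: cv2.resize(im[y:y+h,x:x+w],None,fx=f,fy=f,interpolation=cv2.INTER_CUBIC)
a=np.hstack([z(t,385,145,80,130,4)[:, :320],z(s,185,190,96,104,5)[:520]])
b=np.hstack([z(t,150,130,200,0+125,4)])
cv2.imwrite("pics/crop1.png",a); cv2.imwrite("pics/crop2.png",b); print(a.shape,b.shape)
E
```

```text
(520, 800, 3) (500, 800, 3)
```

View pics/crop1.png

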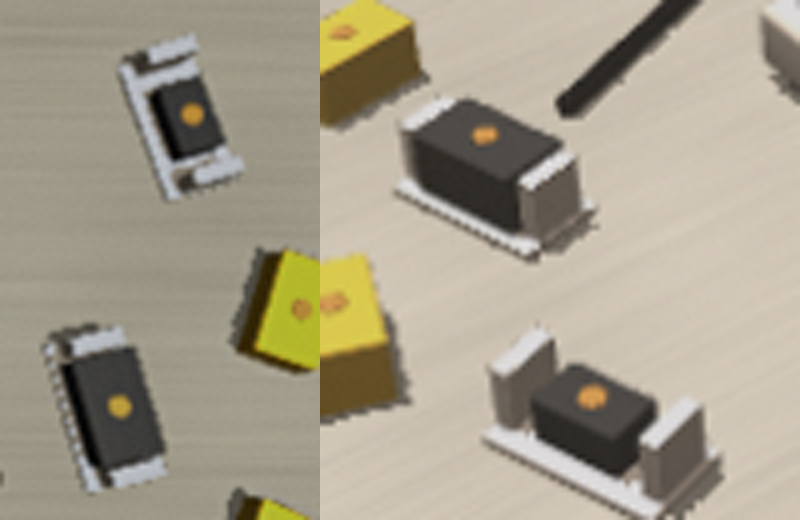

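View pics/crop2.png

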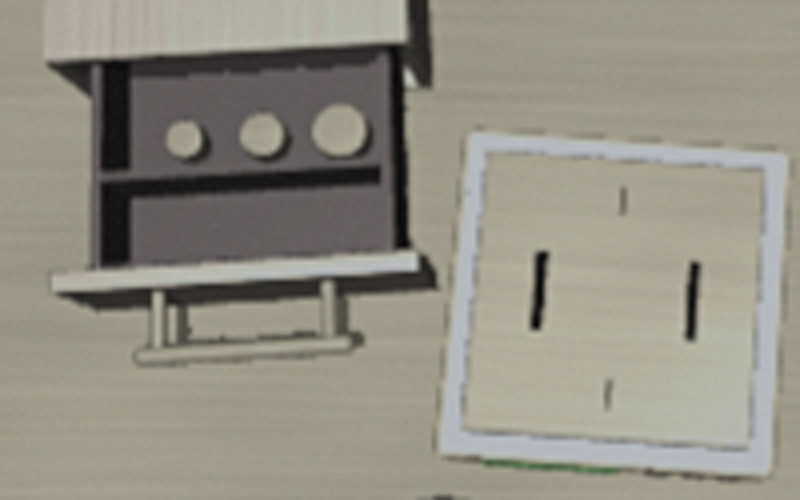

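The large block fills its cradle at top px (413,246), with a dot near (415,246.5). The smaller one sits loosely at (430,174), so (413,246) is the target. The slot lies between the front panel (rows 196–201) and the divider (row 175), and the stops are at (285,202.5) and (323,205). Now measuring.

```bash
python3 - <<'E'
from h import *
T=load("top0");S=load("scene0")
def blob(c,box,f):
    x,y,w,h=box; m=f(c["color"][y:y+h,x:x+w].astype(int)).astype(np.uint8)
    n,l,st,ce=cv2.connectedComponentsWithStats(m); i=1+np.argmax(st[1:,4])
    ct=max(cv2.findContours((l==i).astype(np.uint8),0,1)[0],key=cv2.contourArea)
    r=cv2.minAreaRect(ct); return ce[i]+[x,y],st[i,4],(np.array(r[0])+[x,y],r[1],cv2.boxPoints(r)+[x,y])
org=lambda a:(a[...,0]-a[...,2]>60)
blk=lambda a:a.max(-1)<60
pts={}
for n,bt,bs in[("dot",(400,232,28,28),(208,208,20,18)),("sdot",(420,160,24,28),(232,262,20,18))]:
    a=blob(T,bt,org);b=blob(S,bs,org); print(n,a[0],a[1],b[0],b[1],*tri([(T,a[0]),(S,b[0])]))
for n,bt,bs in[("stopL",(276,185,20,36),(325,172,24,24)),("stopR",(314,188,20,36),(300,186,24,24))]:
    a=blob(T,bt,blk);b=blob(S,bs,blk); print(n,a[0],a[1],b[0],b[1],*tri([(T,a[0]),(S,b[0])])); print(onz(T,a[2][2],.0555).round(4).tolist())
a=blob(T,(395,225,38,45),blk); P=onz(T,a[2][2],.04);print("wt",a[1],P.round(4).tolist(),np.linalg.norm(np.diff(P,axis=0),axis=1))
c=lambda x,y:(x/4+150,y/4+130)
print("panel",onz(T,[c(52,276),c(418,252),c(418,270),c(52,291)],.074).round(4).tolist())
print("handle",onz(T,[c(137,358),c(358,342)],.0615).round(4).tolist())
print("divider top",onz(T,[c(103,180),c(378,170)],.058).round(4).tolist())
print("pan marks",onz(T,[c(623,200),c(608,394)],.052).round(4).tolist())
E
```

```text
dot [414.4  246.04] 25 [217.8125 216.5   ] 16 [ 0.42551065 -0.29430624  0.04041539] [array([-0.33083053, -0.20563294]), array([-0.36803817, -0.03738561])]
sdot [432.70833333 173.        ] 24 [238.95 268.9 ] 20 [ 0.59653285 -0.34685518  0.03112221] [array([-0.16065999, -0.09689413]), array([-0.21739287, -0.00824836])]
stopL [284.36842105 201.65789474] 38 [338.28 185.76] 25 [ 0.52073801 -0.00258889  0.0545408 ] [array([-0.00502108, -0.00425855]), array([-0.00579864,  0.00085575])]
[[0.4995, 0.0003, 0.0555], [0.5406, -0.0015, 0.0555], [0.5403, -0.006, 0.0555], [0.4992, -0.0041, 0.0555]]
stopR [322.59375 205.28125] 32 [311.15384615 196.88461538] 26 [ 0.51409635 -0.08766594  0.05307759] [array([-0.30076419, -0.24094181]), array([-0.3572941 ,  0.02944511])]
[[0.4936, -0.0853, 0.0555], [0.5345, -0.0875, 0.0555], [0.5343, -0.0913, 0.0555], [0.4934, -0.0891, 0.0555]]
wt 128 [[0.4387, -0.25, 0.04], [0.4541, -0.2744, 0.04], [0.3964, -0.3095, 0.04], [0.3814, -0.2852, 0.04]] [0.02887276 0.06750135 0.0285114 ]
panel [[0.5208, 0.2586, 0.074], [0.5361, 0.0615, 0.074], [0.5261, 0.0611, 0.074], [0.5126, 0.2579, 0.074]]
handle [[0.4779, 0.2142, 0.0615], [0.4878, 0.0945, 0.0615]]
divider top [[0.5784, 0.2417, 0.058], [0.586, 0.0886, 0.058]]
pan marks [[0.5715, -0.0497, 0.052], [0.4611, -0.043, 0.052]]
```

```bash
cat >> h.py <<'E'
def plan(*tg):
    """tg: (x,y,z,yaw of tool y axis); prints delta_pos cm and turn from now"""
    o=robot.get_obs(); R0=Ro.from_quat(o["tool_rot"])
    for x,y,z,w in tg:
        ty=np.array([np.cos(w),np.sin(w),0]); tz=np.array([0,0,-1.]); R=Ro.from_matrix(np.c_[np.cross(ty,tz),ty,tz])
        print((R0.inv().apply(np.array([x,y,z])-o["position"])*100).round(2).tolist(),(R0.inv()*R).as_rotvec().round(3).tolist())
E
python3 - <<'E'
from h import *
W=load("wrist0"); o=robot.get_obs(); T=Ro.from_quat(o["tool_rot"]).as_matrix()
print((W["R"]@T).round(3), T.T@(-W["R"].T@W["t"]-o["position"]))
plan((.42,.2,.2,0.6),(.4255,-.2943,.2,-1.287))
E
```

```text
[[-0.     1.    -0.   ]
 [-0.955 -0.    -0.298]
 [-0.298  0.     0.955]] [ 8.24961584e-02  7.65000228e-05 -2.01741958e-01]
[-33.95, -30.62, -1.78] [-0.002, 0.0, 0.662]
[-49.49, -77.55, -1.71] [-0.001, 0.002, 2.549]
```

>>> play_rows(gripper=[-0.5,-0.5,-0.5,-0.5,-0.5,-0.5,-0.5,-0.5,-0.5,-0.5,-0.5,-0.5], delta_pos=[[-34,-30.6,-1.8],[-34,-30.6,-1.8],[-34,-30.6,-1.8],[-34,-30.6,-1.8],[-34,-30.6,-1.8],[-34,-30.6,-1.8],[-34,-30.6,-1.8],[-49.5,-77.5,-1.7],[-49.5,-77.5,-1.7],[-49.5,-77.5,-1.7],[-49.5,-77.5,-1.7],[-49.5,-77.5,-1.7]], turn=[[0,0,1.3],[0,0,1.3],[0,0,1.3],[0,0,1.3],[0,0,1.3],[0,0,1.3],[0,0,1.3],[0,0,2.55],[0,0,2.55],[0,0,2.55],[0,0,2.55],[0,0,2.55]])

```text
time: 1.65
position: [0.4198, -0.0963, 0.1997]
tool_rot: [0.957, 0.29, 0.0, 0.0]
ft_force: [1.2, 0.2, 0.8]
grip_width: 0.0654
grip_force: 0.0
```

```bash
python3 - <<'E'
from h import *
W=snap("wrist","wA");o=robot.get_obs(); print(o["position"],o["grip_width"],o["time"])
plan((.4255,-.2943,.2,-1.287))
E
```

```text
[ 0.42198014 -0.10508349  0.20016637] 0.06536098051459595 1.7
[-10.06, 16.03, 0.17] [0.009, 0.0, 0.295]
```

>>> play_rows(gripper=[-0.5,-0.5,-0.5,-0.5,-0.5,-0.5], delta_pos=[[-10,16,0.2],[-10,16,0.2],[-10,16,0.2],[-10,16,0.2],[-10,16,0.2],[-10,16,0.2]], turn=[[0,0,0.3],[0,0,0.3],[0,0,0.3],[0,0,0.3],[0,0,0.3],[0,0,0.3]])

```text
time: 2.45
position: [0.4266, -0.2809, 0.1974]
tool_rot: [0.989, 0.148, -0.0, -0.001]
ft_force: [0.2, -0.5, 0.4]
grip_width: 0.065
grip_force: 0.0
```

```bash
python3 - <<'E'
from h import *
W=snap("wrist","wB");o=robot.get_obs(); print(o["position"],o["grip_width"],o["time"])
print(project(W,[.4255,-.2943,.04]), project(W,o["position"]))
E
```

```text
[ 0.42673943 -0.28098023  0.19758078] 0.06491405157930483 2.5
[328.32481357 182.43300954] [317.92991613 228.50422467]
```

View pics/wB.png

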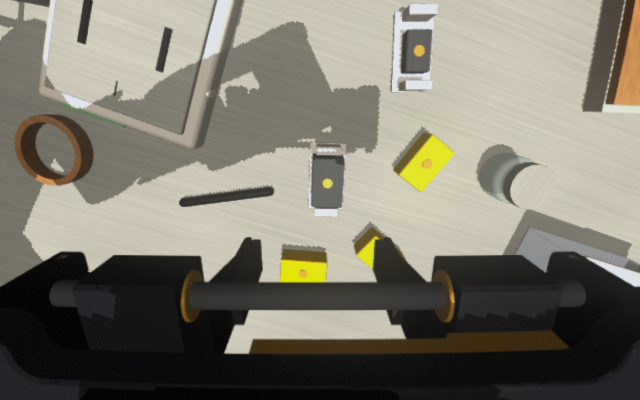

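The wrist view shows the large weight at (327,182) with its dot at (327.5,183.5), 1 px from the prediction. The yellow look-alikes are at (425,162), (303,268) and (372,250). Next I'll get the yaw and check clearance to the yellow blocks.

```bash
python3 - <<'E'
from h import *
W=load("wB");im=W["color"].astype(int);T=load("top0")
roi=im[150:215,300:355]; print([(r,roi[r-150,5:50:3].sum(-1).tolist()) for r in (165,185,200)])
m=(im.max(-1)<85).astype(np.uint8); m[:145]=0;m[215:]=0;m[:,:300]=0;m[:,355:]=0
m2=((im[...,0]-im[...,2]>60)).astype(np.uint8); m2[:150]=0;m2[215:]=0;m2[:,:315]=0;m2[:,340:]=0
print("dot",np.argwhere(m2).mean(0)[::-1]); d=np.argwhere(m2).mean(0)[::-1]
td=[414.4,246.04]
print(tri([(W,d),(T,td)]))
n,l,st,ce=cv2.connectedComponentsWithStats(m);i=1+np.argmax(st[1:,4]);q=np.argwhere(l==i)[:,::-1]
print(st[i]);P=onz(W,q,.04)[:,:2]
r=cv2.minAreaRect((P*1000).astype(np.float32));print(r,cv2.boxPoints(r))
yl=((im[...,0]>150)&(im[...,2]<90)&(im[...,1]>130)).astype(np.uint8)
u=np.array([.957,.29]);
n,l,st,ce=cv2.connectedComponentsWithStats(yl)
for i in range(1,n):
    if st[i,4]>80:
        Y=onz(W,np.argwhere(l==i)[:,::-1],.034)[:,:2]-[.4255,-.2943]; e=np.array([.96,.28]);f=np.array([.28,-.96])
        print(ce[i],"along",(Y@e).min().round(3),(Y@e).max().round(3),"across",(Y@f).min().round(3),(Y@f).max().round(3))
E
```

```text
[(165, [565, 522, 604, 306, 308, 310, 308, 307, 315, 312, 313, 311, 295, 379, 585]), (185, [565, 581, 442, 318, 305, 314, 458, 525, 524, 383, 311, 308, 309, 507, 594]), (200, [577, 497, 412, 312, 310, 309, 310, 307, 307, 308, 311, 305, 337, 582, 597])]
dot [327.         182.94047619]
(array([ 0.42521451, -0.29307056,  0.04526755]), [array([0.40036411, 0.47895745]), array([-0.29850157, -0.17239504])])
[313 154  31  11 145]
((452.1936950683594, -285.491455078125), (9.47493839263916, 35.80268478393555), 12.66428279876709) [[ 443.64682 -269.06427]
 [ 451.49612 -303.9959 ]
 [ 460.74057 -301.91864]
 [ 452.89127 -266.987  ]]
[632.12370242  56.00605536] along 0.105 0.212 across 0.334 0.362
[418.86792453  50.26415094] along 0.142 0.153 across 0.09 0.101
[426.31393067 162.97972531] along -0.011 0.057 across 0.085 0.148
[367.72354949 252.64846416] along -0.118 -0.071 across 0.039 0.066
[302.28616352 271.0115304 ] along -0.139 -0.107 across -0.062 -0.0
```

```bash
python3 - <<'E'
from h import *
W=load("wB");im=W["color"].astype(int)
s=im.sum(-1); m=((s<345)|((im[...,0]-im[...,2]>50))).astype(np.uint8)
m[:154]=0;m[215:]=0;m[:,:306]=0;m[:,350:]=0
n,l,st,ce=cv2.connectedComponentsWithStats(m);i=1+np.argmax(st[1:,4]);print(st[i])
L=[];Rr=[]
for r in range(160,206):
    c=np.where(l[r]==i)[0]
    if len(c): L.append((c.min(),r));Rr.append((c.max()+1,r))
for e in(L,Rr):
    P=onz(W,e,.04)[:,:2]*1000; v=cv2.fitLine(P.astype(np.float32),cv2.DIST_HUBER,0,.01,.01).ravel(); a=np.arctan(v[1]/v[0]); nrm=np.array([-np.sin(a),np.cos(a)]); print("yaw",a,"offset of centre",(v[2:]-[425.5,-294.])@nrm)
P=onz(W,np.argwhere(l==i)[:,::-1],.04)[:,:2]*1000;r=cv2.minAreaRect(P.astype(np.float32));print(r)
plan((.4255,-.294,.07,-np.pi/2+.28),(.4255,-.294,.013,-np.pi/2+.28))
E
```

```text
[ 312  154   32   55 1611]
yaw 0.29199448 offset of centre 19.242298869055958
yaw 0.25833404 offset of centre -17.479584448119567
((425.50634765625, -292.4285888671875), (65.8618392944336, 36.73544692993164), 14.94612979888916)
[-0.5, 1.22, 12.76] [-0.001, 0.0, 0.017]
[-0.49, 1.23, 18.46] [-0.001, 0.0, 0.017]
```

>>> play_rows(gripper=[-0.5,-0.5,-0.5,-0.5,-0.5,-0.5,-0.5,0.3,0.3,0.3,0.3,0.3], delta_pos=[[-0.5,1.15,5],[-0.5,1.15,10],[-0.5,1.15,13],[-0.5,1.15,15],[-0.5,1.15,17],[-0.5,1.15,18.4],[-0.5,1.15,18.4],[-0.5,1.15,18.4],[-0.5,1.15,18.4],[-0.5,1.15,18.4],[-0.5,1.15,18.4],[-0.5,1.15,18.4]], turn=[[0,0,0.025],[0,0,0.025],[0,0,0.025],[0,0,0.025],[0,0,0.025],[0,0,0.025],[0,0,0.025],[0,0,0.025],[0,0,0.025],[0,0,0.025],[0,0,0.025],[0,0,0.025]], squeeze=40)

```text
time: 4.0
position: [0.4255, -0.2954, 0.0137]
tool_rot: [0.991, 0.135, 0.0, 0.0]
ft_force: [-0.9, 0.3, -0.1]
grip_width: 0.0317
grip_force: 0.0
```

```bash
python3 - <<'E'
from h import *
W=snap("wrist","wC");o=robot.get_obs(); print(o["position"],o["grip_width"],o["grip_force"],o["time"],o["tool_rot"])
E
```

```text
[ 0.42546833 -0.29534207  0.01370433] 0.031029954914511725 0.0 4.05 [9.90883383e-01 1.34722375e-01 2.57615328e-05 4.69812251e-05]
```

View pics/wC.png

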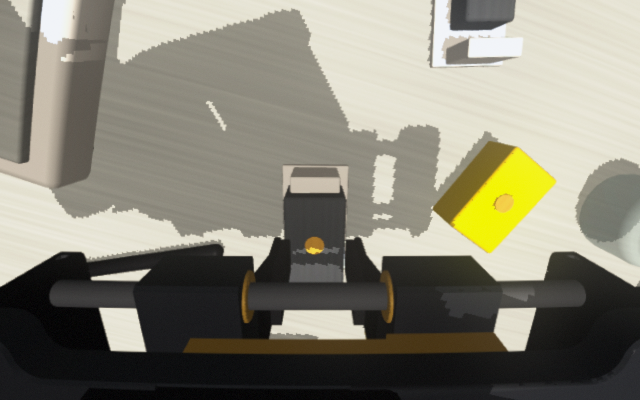

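The weight is between the fingers (dot at (315,244), finger tips at (280,245) and (352,245)), but there's no contact force yet. I'll close further.

>>> play_rows(gripper=[0.6,1,1,1], delta_pos=[[0,0,0],[0,0,0],[0,0,0],[0,0,0]], turn=[[0,0,0],[0,0,0],[0,0,0],[0,0,0]], squeeze=40)

```text
time: 4.55
position: [0.4255, -0.2953, 0.0136]
tool_rot: [0.991, 0.135, -0.0, -0.0]
ft_force: [-0.5, 1.3, 0.2]
grip_width: 0.0022
grip_force: 0.0
```

```bash
python3 - <<'E'
from h import *
B=load("wB");C=load("wC");T=load("top0");S=load("scene0")
d=lambda c,b:(lambda q:q.mean(0)[::-1]+[b[0],b[1]])(np.argwhere((c["color"].astype(int)[b[1]:b[3],b[0]:b[2],0]-c["color"].astype(int)[b[1]:b[3],b[0]:b[2],2])>60))
db=d(B,(315,170,340,195));dc=d(C,(295,225,335,262));print(db,dc)
print(tri([(B,db),(C,dc)]),tri([(B,db),(C,dc),(S,(217.8,216.5))]))
print(project(C,[.4255,-.2932,.04]),project(C,[.4255,-.2953,.0137]))
W=snap("wrist","wD");t=snap("top","tD");s=snap("scene","sD");
z=lambda im,x,y,w,h,f: cv2.resize(im[y:y+h,x:x+w],None,fx=f,fy=f,interpolation=cv2.INTER_CUBIC)
cv2.imwrite("pics/c3.png",np.hstack([z(W["color"][...,::-1],230,140,170,200,3)[:600],z(s["color"][...,::-1],185,190,72,150,4)[:600]]))
E
```

```text
[327.         182.94047619] [314.04761905 245.25641026]
(array([ 0.42448466, -0.29311386,  0.04017063]), [array([0.12743161, 0.0328222 ]), array([-0.2458652 , -0.05744009])]) (array([ 0.42425601, -0.29311451,  0.03917132]), [array([0.04705558, 0.01124974]), array([-0.32283049, -0.42271968]), array([-0.12121873, -0.03995703])])
[314.3676212  243.68395794] [317.6020373  228.52431287]
```

View pics/c3.png

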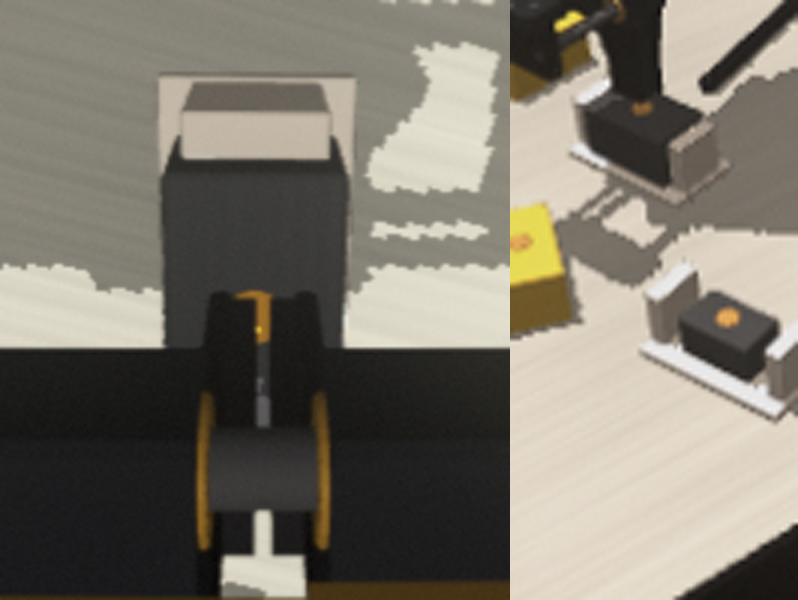

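The shut fingers are above the block: the tips, near wrist px (317,240), hide the dot, and the side faces are untouched. So the reported TCP isn't where the tips are. I'll measure the real tip offset.

```bash
python3 - <<'E'
from h import *
D=load("wD");S=load("sD");o=robot.get_obs();print(o["position"],o["q"].round(3),o["ft_force"])
for k in (0,.01,.02,.026,.03,.04,.05): 
    p=o["position"]+[0,0,k]; print(k,project(D,p).round(1),project(S,p).round(1))
print("cam-tcp",-D["R"].T@D["t"]-o["position"])
# block and cradle check vs. scene camera, vs table: cradle base corners
B=load("wB");print((-B["R"].T@B["t"]).round(4))
E
```

```text
[ 0.42546212 -0.29529719  0.01362735] [-0.823  0.657  1.833 -0.     0.651  0.478] [-0.05258555 -0.57459801 -0.24626536]
0 [317.7 228.6] [218.3 225.9]
0.01 [317.7 234.2] [217.9 222.5]
0.02 [317.7 240.4] [217.4 219. ]
0.026 [317.7 244.4] [217.1 216.9]
0.03 [317.7 247.2] [216.9 215.5]
0.04 [317.8 254.7] [216.4 211.9]
0.05 [317.8 263.1] [215.9 208.3]
cam-tcp [0.07946956 0.02215169 0.20183464]
[ 0.5056 -0.2569  0.3992]
```

>>> play_rows(gripper=[1,1,1,1], delta_pos=[[0,0,0.2],[0,0,0.4],[0,0,0.5],[0,0,0.5]], turn=[[0,0,0],[0,0,0],[0,0,0],[0,0,0]])

```text
time: 5.2
position: [0.4254, -0.2952, 0.0085]
tool_rot: [0.991, 0.135, -0.0, -0.0]
ft_force: [0.4, 0.5, 0.2]
grip_width: 0.0004
grip_force: 0.0
```

>>> play_rows(gripper=[1,1,1,1], delta_pos=[[0,0,0.2],[0,0,0.4],[0,0,0.5],[0,0,0.5]], turn=[[0,0,0],[0,0,0],[0,0,0],[0,0,0]])

```text
time: 5.7
position: [0.4254, -0.2953, 0.0035]
tool_rot: [0.991, 0.135, -0.0, -0.0]
ft_force: [0.4, 0.8, -0.3]
grip_width: 0.0006
grip_force: 0.0
```

```bash
python3 - <<'E'
from h import *
W=snap("wrist","wE");s=snap("scene","sE");o=robot.get_obs();print(o["position"],o["ft_force"],o["time"])
z=lambda im,x,y,w,h,f: cv2.resize(im[y:y+h,x:x+w],None,fx=f,fy=f,interpolation=cv2.INTER_CUBIC)
cv2.imwrite("pics/c4.png",np.hstack([z(W["color"][...,::-1],250,160,130,150,4)[:600,:520],z(s["color"][...,::-1],195,195,46,100,6)[:600]]))
E
```

```text
[ 0.42545583 -0.29530009  0.00362475] [-0.04090106  0.06232727  0.59510124] 5.8
```

View pics/c4.png

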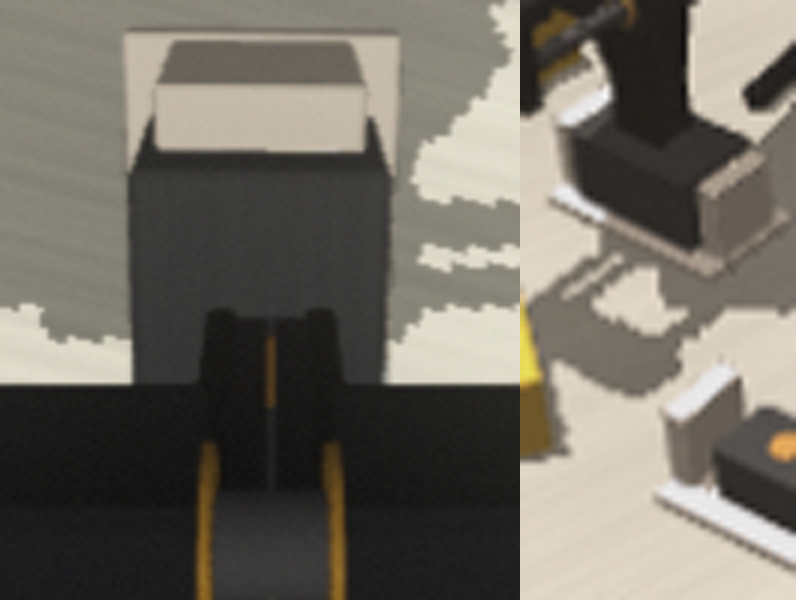

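The tips are now almost on the block's top face and hide the dot in both views, with still no force. I'll touch to fix the offset.

>>> play_rows(gripper=[1,1,1,1], delta_pos=[[0,0,0.1],[0,0,0.2],[0,0,0.3],[0,0,0.3]], turn=[[0,0,0],[0,0,0],[0,0,0],[0,0,0]])

```text
time: 6.3
position: [0.4254, -0.2953, 0.0005]
tool_rot: [0.991, 0.135, -0.0, -0.0]
ft_force: [-0.2, -0.1, -0.4]
grip_width: 0.0006
grip_force: 0.0
```

>>> play_rows(gripper=[1,1,1,1,1], delta_pos=[[0,0,0.1],[0,0,0.2],[0,0,0.3],[0,0,0.4],[0,0,0.4]], turn=[[0,0,0],[0,0,0],[0,0,0],[0,0,0],[0,0,0]])

```text
time: 6.92
position: [0.4255, -0.2954, 0.0003]
tool_rot: [0.991, 0.135, 0.0, 0.001]
ft_force: [-4.5, 3.1, 28.2]
grip_width: 0.0004
grip_force: 14.9
```

Contact: 28 N at reported z 0.0003 with the block top at 0.040. So the true tips stand 40 mm behind the reported TCP, and I'll work with tip z = reported z + 0.040. Now lift, open and descend to tip z ≈ 0.013.

>>> play_rows(gripper=[1,-0.6,-0.6,-0.6,-0.6,-0.6,-0.6,-0.6,-0.6,-0.6], delta_pos=[[0,0,-1.5],[0,-0.2,-1.5],[0,-0.2,-1.5],[0,-0.2,-1.5],[0,-0.2,-1.5],[0,-0.2,-1.5],[0,-0.2,-1.5],[0,-0.2,-1.5],[0,-0.2,-1.5],[0,-0.2,-1.5]], turn=[[0,0,0],[0,0,0],[0,0,0],[0,0,0],[0,0,0],[0,0,0],[0,0,0],[0,0,0],[0,0,0],[0,0,0]])

```text
time: 8.18
position: [0.4249, -0.2934, 0.0117]
tool_rot: [0.991, 0.135, 0.0, 0.0]
ft_force: [-0.2, -0.4, 1.0]
grip_width: 0.0686
grip_force: 0.0
```

>>> play_rows(gripper=[-0.6,-0.6,-0.6,-0.6,-0.6,1,1,1,1,1,1], delta_pos=[[0,0,1],[0,0,2],[0,0,3],[0,0,3.8],[0,0,3.8],[0,0,3.8],[0,0,3.8],[0,0,3.8],[0,0,3.8],[0,0,3.8],[0,0,3.8]], turn=[[0,0,0],[0,0,0],[0,0,0],[0,0,0],[0,0,0],[0,0,0],[0,0,0],[0,0,0],[0,0,0],[0,0,0],[0,0,0]], squeeze=40)

```text
time: 9.55
position: [0.4251, -0.2935, -0.0261]
tool_rot: [0.991, 0.135, 0.0, 0.0]
ft_force: [-1.0, -0.6, 2.4]
grip_width: 0.0379
grip_force: 40.0
```

```bash
python3 - <<'E'
from h import *
plan((.425,-.293,.12,-1.3),(.517,-.0455,.12,-.07))
E
```

```text
[0.01, -0.04, -14.61] [0.0, -0.0, -0.0]
[15.49, -21.44, -14.62] [0.0, 0.0, -1.23]
```

>>> play_rows(gripper=[1,1,1,1,1,1,1,1,1,1,1,1], delta_pos=[[0,0,-1],[0,0,-3],[0,0,-6],[0,0,-10],[0,0,-14.6],[3,-4,-14.6],[6,-8,-14.6],[9,-13,-14.6],[12.5,-17.5,-14.6],[15.5,-21.4,-14.6],[15.5,-21.4,-14.6],[15.5,-21.4,-14.6]], turn=[[0,0,0],[0,0,0],[0,0,0],[0,0,0],[0,0,0],[0,0,-0.18],[0,0,-0.36],[0,0,-0.54],[0,0,-0.72],[0,0,-0.9],[0,0,-1.07],[0,0,-1.23]])

```text
time: 11.05
position: [0.5159, -0.0442, 0.1191]
tool_rot: [0.729, 0.685, -0.001, -0.001]
ft_force: [0.4, -0.7, -4.1]
grip_width: 0.0376
grip_force: 40.0
```

```bash
python3 - <<'E'
from h import *
W=snap("wrist","wF");o=robot.get_obs();print(o["position"],o["ft_force"],o["grip_force"],o["grip_width"],o["time"],o["tool_rot"])
for p in [(.521,-.0026,.057),(.5139,-.0880,.057),(.5163,-.0464,.052),(.597,-.347,.03)]: print(project(W,p))
E
```

```text
[ 0.51577828 -0.04460381  0.11910349] [ 0.37525979 -0.39169729 -6.49514342] 39.959904458373785 0.03728313229964951 11.1 [ 0.7280653   0.6855064  -0.00075213 -0.00115299]
[320.53435841 156.28914131]
[318.40761088 247.39473477]
[318.222521   203.50701723]
[394.50067544 415.01449224]
```

View pics/wF.png

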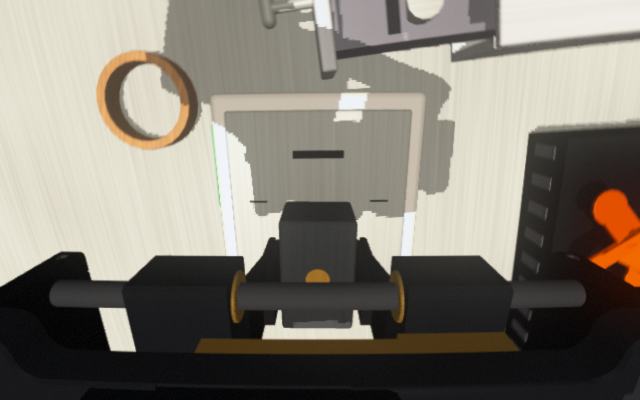

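The block is held (dot (317,278)). The stop shows at (318,154) and the pan marks at (259,201) and (379,201). I'll refine the pan numerically.

```bash
python3 - <<'E'
from h import *
W=load("wF");g=W["color"].astype(int).sum(-1)
def dk(x,y,w,h):
    p=g[y:y+h,x:x+w]; wt=np.clip(np.median(p)-p-60,0,None); yy,xx=np.mgrid[y:y+h,x:x+w]; return [(wt*xx).sum()/wt.sum(),(wt*yy).sum()/wt.sum()]
a,b=dk(248,195,22,12),dk(368,195,22,12); A,B=onz(W,[a,b],.052); print(a,b,A,B,(A+B)/2, "yaw",np.arctan2(*(B-A)[[1,0]]),np.linalg.norm(B-A))
s=dk(285,146,66,17); S=onz(W,[s],.0555)[0]; print("stop",s,S)
th=np.arctan2(*(B-A)[[1,0]]); print("centre from stop",S[:2]+.043*np.array([np.sin(th),-np.cos(th)]))
o=robot.get_obs();t=Ro.from_quat(o["tool_rot"]).as_matrix();print("tool y yaw",np.arctan2(t[1,1],t[0,1]))
# weight: dot in gripper
m=np.argwhere((W["color"][...,0].astype(int)-W["color"][...,2]>60)[265:285,300:335]).mean(0)[::-1]+[300,265]; print(m,onz(W,[m],.1191+.0321+.034))
E
```

```text
[np.float64(259.8041136141038), np.float64(201.35781913157035)] [np.float64(378.1792763157895), np.float64(200.4436090225564)] [ 0.46312026 -0.04104836  0.052     ] [ 0.5710833  -0.04685399  0.052     ] [ 0.51710178 -0.04395118  0.052     ] yaw -0.05372245559630116 0.10811902308245369
stop [np.float64(317.94728271109796), np.float64(153.99890985437807)] [ 0.51889344 -0.00072107  0.0555    ]
centre from stop [ 0.51658448 -0.04365904]
tool y yaw -0.060195871572315054
[317.23412698 275.97619048] [[ 0.51608551 -0.04238106  0.1852    ]]
```

>>> play_rows(gripper=[1,1,1,1,1,1,1,1,1,1,1,1], delta_pos=[[0,0.1,2],[0,0.1,4],[0,0.1,5.5],[0,0.1,6.5],[0,0.1,7.5],[0,0.1,8.2],[0,0.1,8.8],[0,0.1,9.2],[0,0.1,9.5],[0,0.1,9.7],[0,0.1,9.8],[0,0.1,9.8]], turn=[[0,0,0],[0,0,0],[0,0,0],[0,0,0],[0,0,0],[0,0,0],[0,0,0],[0,0,0],[0,0,0],[0,0,0],[0,0,0],[0,0,0]])

```text
time: 12.6
position: [0.5182, -0.0458, 0.0217]
tool_rot: [0.732, 0.682, 0.0, 0.0]
ft_force: [-0.2, 0.1, -6.0]
grip_width: 0.0377
grip_force: 40.0
```

>>> play_rows(gripper=[1,1,1,1], delta_pos=[[0,-0.1,0.1],[0.1,-0.1,0.2],[0.1,-0.1,0.3],[0.1,-0.1,0.3]], turn=[[0,0,0],[0,0,0],[0,0,0],[0,0,0]])

```text
time: 13.1
position: [0.5171, -0.045, 0.0199]
tool_rot: [0.732, 0.682, -0.0, 0.0]
ft_force: [-2.0, -0.8, 6.5]
grip_width: 0.0373
grip_force: 40.0
```

>>> play_rows(gripper=[-0.3,-0.3,-0.3,-0.3,-0.3,-0.3,-0.3,-0.3,-0.3,-0.3,-0.3,-0.3], delta_pos=[[0,0,-0.1],[0,0,-0.1],[0,0,-0.1],[0,0,-0.1],[0,0,-0.1],[0,0,-0.1],[0,0,-0.1],[0,0,-0.1],[0,0,-0.1],[0,0,-0.1],[0,0,-0.1],[0,0,-0.1]], turn=[[0,0,0],[0,0,0],[0,0,0],[0,0,0],[0,0,0],[0,0,0],[0,0,0],[0,0,0],[0,0,0],[0,0,0],[0,0,0],[0,0,0]])

```text
time: 14.6
position: [0.5173, -0.0448, 0.0196]
tool_rot: [0.732, 0.682, 0.0, 0.0]
ft_force: [-0.4, 0.1, 0.5]
grip_width: 0.0565
grip_force: 0.0
```

>>> play_rows(gripper=[-0.3,-0.3,-0.3,-0.5,-1,-1,-1,-1,-1,-1,-1,-1], delta_pos=[[0,0,-2],[0,0,-5],[0,0,-9],[0,0,-12],[0,0,-12],[0,0,-12],[0,0,-12],[0,0,-12],[0,0,-12],[0,0,-12],[0,0,-12],[0,0,-12]], turn=[[0,0,0],[0,0,0],[0,0,0],[0,0,-0.18],[0,0,-0.36],[0,0,-0.54],[0,0,-0.72],[0,0,-0.9],[0,0,-1.08],[0,0,-1.26],[0,0,-1.44],[0,0,-1.57]])

```text
time: 16.1
position: [0.517, -0.0447, 0.1396]
tool_rot: [0.033, 0.999, 0.0, -0.0]
ft_force: [0.5, 0.1, -0.1]
grip_width: 0.0871
grip_force: 0.0
```

```bash
cat > w.py <<'E'
from h import *
o=robot.get_obs();t=Ro.from_quat(o["tool_rot"]).as_matrix();print(o["time"],o["position"].round(4),"q",o["q"].round(2),"tool y yaw",np.arctan2(t[1,1],t[0,1]),o["grip_width"])
def top_rect(W,cent,zt,r=45):
    p=project(W,[*cent,zt]).astype(int); im=W["color"].astype(int); print("expect",p)
    m=((im.sum(-1)<345)|(im[...,0]-im[...,2]>50)).astype(np.uint8); k=np.zeros_like(m); y0,x0=max(p[1]-r,0),max(p[0]-r,0); k[y0:p[1]+r,x0:p[0]+r]=1; m*=k
    n,l,st,ce=cv2.connectedComponentsWithStats(m); i=l[p[1],p[0]]; print(st[i])
    d=np.argwhere((im[...,0]-im[...,2]>50)&(k>0)&(l==i))[:,::-1].mean(0); print("dot",d,onz(W,[d],zt))
    P=onz(W,np.argwhere(l==i)[:,::-1],zt)[:,:2]*1000; print(cv2.minAreaRect(P.astype(np.float32)))
E
python3 - <<'E'
from w import *
W=snap("wrist","wG"); top_rect(W,(.517,-.0447),.086,60)
T=snap("top","tG"); top_rect(T,(.517,-.0447),.086,25)
E
```

```text
16.1 [ 0.517  -0.0447  0.1396] q [-0.3   0.45  1.74  0.    0.95 -1.81] tool y yaw 1.5040771488939408 0.08710568441534206
expect [316 205]
[ 269  173   85   54 3930]
dot [316.46357616 205.38410596] [[ 0.5168555  -0.04499197  0.086     ]]
((512.7149047851562, -49.06745529174805), (73.64513397216797, 47.0430793762207), 83.75377655029297)
expect [302 201]
[ 277  176   50   50 2350]
dot [nan nan] [[nan nan nan]]
((519.022216796875, -41.96318435668945), (107.24269104003906, 106.83299255371094), 0.6286285519599915)w.py:7: RuntimeWarning: Mean of empty slice.
  d=np.argwhere((im[...,0]-im[...,2]>50)&(k>0)&(l==i))[:,::-1].mean(0); print("dot",d,onz(W,[d],zt))
  ret = um.true_divide(
```

The weight is at (0.5169,-0.0450), within 1 mm of the pan centre, and released. I'll grip it by its ends with tip z ≈ 0.061, above the stops.

>>> play_rows(gripper=[-1,-1,-1,-1,-1,-1,1,1,1,1,1,1], delta_pos=[[0,0,4],[0,0,7],[0,0,9],[0,0,11],[0,0,11.8],[0,0,11.8],[0,0,11.8],[0,0,11.8],[0,0,11.8],[0,0,11.8],[0,0,11.8],[0,0,11.8]], turn=[[0,0,0],[0,0,0],[0,0,0],[0,0,0],[0,0,0],[0,0,0],[0,0,0],[0,0,0],[0,0,0],[0,0,0],[0,0,0],[0,0,0]], squeeze=45)

```text
time: 17.7
position: [0.5176, -0.045, 0.0221]
tool_rot: [0.036, 0.999, -0.0, 0.0]
ft_force: [-1.2, -1.3, 6.3]
grip_width: 0.0617
grip_force: 45.0
```

```bash
python3 - <<'E'
from w import *
plan((.517,-.045,.135,1.504),(.559,.159,.135,1.64))
E
```

```text
17.7 [ 0.5176 -0.045   0.0221] q [-0.3   0.64  1.83 -0.    0.67 -1.8 ] tool y yaw 1.499635175366174 0.06171077867448038
[0.05, -0.01, -11.29] [-0.0, 0.001, -0.004]
[-2.69, 20.64, -11.29] [-0.0, 0.001, -0.14]
```

>>> play_rows(gripper=[1,1,1,1,1,1,1,1,1,1,1,1], delta_pos=[[0,0,-0.7],[0,0,-2],[0,0,-4],[0,0,-7],[0,0,-10],[-0.5,3,-11.3],[-1.1,7,-11.3],[-1.6,11,-11.3],[-2.1,15,-11.3],[-2.5,19,-11.3],[-2.7,20.6,-11.3],[-2.7,20.6,-11.3]], turn=[[0,0,0],[0,0,0],[0,0,0],[0,0,0],[0,0,0],[0,0,-0.14],[0,0,-0.14],[0,0,-0.14],[0,0,-0.14],[0,0,-0.14],[0,0,-0.14],[0,0,-0.14]])

```text
time: 19.2
position: [0.5582, 0.1594, 0.1344]
tool_rot: [-0.035, 0.999, -0.0, -0.001]
ft_force: [-0.4, -0.8, -4.9]
grip_width: 0.0614
grip_force: 45.0
```

```bash
python3 - <<'E'
from w import *
W=snap("wrist","wH");T=snap("top","tH");print(o["grip_force"],o["ft_force"])
for p in [(.519,.1595,.074),(.4829,.1544,.0615),(.582,.165,.058)]: print(project(W,p).round(1))
im=W["color"].copy(); cv2.imwrite("pics/wH2.png",im[...,::-1])
E
```

```text
19.2 [0.5582 0.1594 0.1344] q [ 0.09  0.53  1.59 -0.    1.02 -1.56] tool y yaw 1.6416938148479263 0.06142779527926231
44.99264219775796 [-0.44739259 -0.75288893 -4.87411288]
[320.2 159.5]
[317.2 115.1]
[320.9 222.1]
```

View pics/wH2.png

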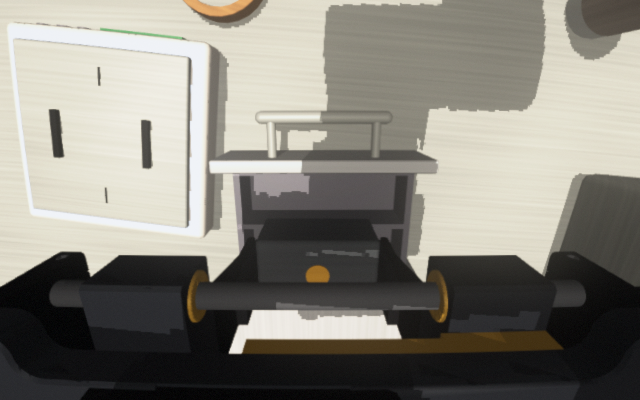

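The block is held. The handle spans (256–391,117), the panel's top face is rows ~160–172 over columns 210–437, and the slot interior lies behind it. Computing the slot centre.

```bash
python3 - <<'E'
from w import *
W=load("wH");g=W["color"].astype(int).sum(-1)
for x in (225,250,350,420): print(x,g[144:182,x].tolist())
r=165; print("row165",[(x,g[r,x]) for x in list(range(204,216))+list(range(431,443))])
r=117; print("row117",[(x,g[r,x]) for x in list(range(250,262))+list(range(386,398))])
r=195; print("row195",[(x,g[r,x]) for x in list(range(228,262,2))+list(range(384,424,2))])
E
```

```text
19.3 [0.5581 0.1577 0.1344] q [ 0.08  0.53  1.59 -0.    1.02 -1.56] tool y yaw 1.6394371642166397 0.0619350922202367
225 [661, 668, 665, 660, 661, 663, 663, 646, 571, 417, 337, 329, 327, 336, 325, 348, 474, 665, 718, 727, 726, 725, 722, 717, 717, 715, 712, 710, 662, 574, 638, 654, 658, 662, 659, 653, 648, 656]
250 [663, 658, 664, 670, 666, 642, 452, 325, 313, 313, 320, 318, 321, 315, 321, 336, 496, 667, 716, 724, 724, 722, 718, 716, 713, 710, 709, 703, 640, 489, 470, 420, 315, 276, 270, 254, 258, 251]
350 [399, 396, 393, 398, 400, 357, 267, 231, 230, 238, 233, 234, 234, 233, 230, 241, 321, 385, 439, 440, 440, 445, 437, 434, 439, 439, 440, 440, 386, 273, 261, 264, 257, 261, 266, 264, 260, 257]
420 [437, 439, 442, 430, 431, 549, 635, 624, 489, 310, 250, 253, 247, 252, 249, 264, 320, 388, 441, 455, 449, 443, 450, 444, 444, 450, 448, 444, 415, 464, 594, 631, 636, 626, 630, 633, 631, 633]
row165 [(204, np.int64(676)), (205, np.int64(601)), (206, np.int64(493)), (207, np.int64(395)), (208, np.int64(367)), (209, np.int64(572)), (210, np.int64(703)), (211, np.int64(722)), (212, np.int64(726)
[... 990 characters left out ...]
8, np.int64(464)), (240, np.int64(390)), (242, np.int64(197)), (244, np.int64(185)), (246, np.int64(188)), (248, np.int64(190)), (250, np.int64(198)), (252, np.int64(284)), (254, np.int64(285)), (256, np.int64(312)), (258, np.int64(309)), (260, np.int64(281)), (384, np.int64(253)), (386, np.int64(263)), (388, np.int64(256)), (390, np.int64(262)), (392, np.int64(262)), (394, np.int64(206)), (396, np.int64(157)), (398, np.int64(158)), (400, np.int64(157)), (402, np.int64(157)), (404, np.int64(163)), (406, np.int64(234)), (408, np.int64(273)), (410, np.int64(272)), (412, np.int64(334)), (414, np.int64(378)), (416, np.int64(389)), (418, np.int64(393)), (420, np.int64(382)), (422, np.int64(492))]
```

```bash
python3 - <<'E'
from w import *
W=load("wH")
A=onz(W,[(225,160.3),(250,160.2),(350,160.4),(420,160.4)],.074);B=onz(W,[(225,172.5),(250,172.4),(350,172.4),(420,172)],.074)
print("outer",A.round(4).tolist());print("inner",B.round(4).tolist())
for P in(A,B): print("yaw",np.arctan2(-(P[-1]-P[0])[0],(P[-1]-P[0])[1]))
E=onz(W,[(209,165),(437.3,165)],.074);print("ends",E,E.mean(0))
F=onz(W,[(234.5,195),(240.7,195),(405.2,195),(411.5,195)],.058);print("walls",F,F.mean(0))
H=onz(W,[(256,117),(391.5,117)],.056);print("handle",H,H.mean(0))
yaw=.07;x=np.array([np.cos(yaw),np.sin(yaw)]);print("slot from panel",(A[:,:2].mean(0)+B[:,:2].mean(0))/2, "handle->",H.mean(0)[:2]+.076*x)
o=robot.get_obs();t=Ro.from_quat(o["tool_rot"]);print(t.as_matrix().round(4))
m=np.argwhere((W["color"][...,0].astype(int)-W["color"][...,2]>60)[262:283,300:335]).mean(0)[::-1]+[300,262]; print("dot",m,onz(W,[m],.1344+.0299+.034))
E
```

```text
19.3 [0.5581 0.1577 0.1344] q [ 0.08  0.53  1.59 -0.    1.02 -1.56] tool y yaw 1.6394371642166397 0.0619350922202367
outer [[0.5253, 0.078, 0.074], [0.5238, 0.0995, 0.074], [0.518, 0.185, 0.074], [0.5135, 0.2451, 0.074]]
inner [[0.536, 0.0779, 0.074], [0.5344, 0.0996, 0.074], [0.5284, 0.186, 0.074], [0.5236, 0.2468, 0.074]]
yaw 0.07046370842208158
yaw 0.07351024251127286
ends [[0.53034596 0.06406225 0.074     ]
 [0.51635424 0.26086434 0.074     ]] [0.5233501  0.16246329 0.074     ]
walls [[0.56066261 0.08186392 0.058     ]
 [0.56025157 0.08771747 0.058     ]
 [0.54930679 0.24214702 0.058     ]
 [0.54887997 0.24811442 0.058     ]] [0.55477524 0.16496071 0.058     ]
handle [[0.48831451 0.10072409 0.056     ]
 [0.47980422 0.21980157 0.056     ]] [0.48405937 0.16026283 0.056     ]
slot from panel [0.52537149 0.15225064] handle-> [0.55987324 0.16557849]
[[-9.976e-01 -6.860e-02 -1.400e-03]
 [-6.860e-02  9.976e-01 -1.000e-03]
 [ 1.500e-03 -9.000e-04 -1.000e+00]]
dot [317.11377246 273.98203593] [[0.55682879 0.15952056 0.1983    ]]
```

Slot centre from panel, handle and walls is (0.560, 0.1645), yaw 0.071, and the three agree to 1 mm. Aligning above it.

>>> play_rows(gripper=[1,1,1,1,1,1], delta_pos=[[-0.3,0.65,1],[-0.3,0.65,3],[-0.3,0.65,5],[-0.3,0.65,6.5],[-0.3,0.65,6.5],[-0.3,0.65,6.5]], turn=[[0,0,0],[0,0,0],[0,0,0],[0,0,0],[0,0,0],[0,0,0]])

```text
time: 20.05
position: [0.5621, 0.1654, 0.07]
tool_rot: [-0.034, 0.999, 0.0, 0.001]
ft_force: [-0.5, 0.4, -4.9]
grip_width: 0.0616
grip_force: 45.0
```

```bash
python3 - <<'E'
from w import *
plan((.5607,.1645,-.013,np.pi/2+.071),(.5607,.1645,-.0159,np.pi/2+.071))
E
```

```text
20.05 [0.5621 0.1654 0.07  ] q [ 0.1   0.62  1.63 -0.    0.89 -1.54] tool y yaw 1.639162731127589 0.06163670866970498
[0.15, -0.08, 8.3] [0.0, 0.001, -0.003]
[0.15, -0.08, 8.59] [0.0, 0.001, -0.003]
```

>>> play_rows(gripper=[1,1,1,1,1,1,1,1,1,1,1,1], delta_pos=[[0.15,-0.1,0.5],[0.15,-0.1,1.5],[0.15,-0.1,2.5],[0.15,-0.1,3.5],[0.15,-0.1,4.5],[0.15,-0.1,5.5],[0.15,-0.1,6.3],[0.15,-0.1,7],[0.15,-0.1,7.6],[0.15,-0.1,8],[0.15,-0.1,8.2],[0.15,-0.1,8.2]], turn=[[0,0,0],[0,0,0],[0,0,0],[0,0,0],[0,0,0],[0,0,0],[0,0,0],[0,0,0],[0,0,0],[0,0,0],[0,0,0],[0,0,0]])

```text
time: 21.55
position: [0.56, 0.1644, -0.0124]
tool_rot: [-0.034, 0.999, -0.0, 0.0]
ft_force: [0.8, 0.1, -5.8]
grip_width: 0.0614
grip_force: 45.0
```

Still hanging free, 3.5 mm above the floor and with no side force. Lowering the rest.

>>> play_rows(gripper=[1,1,1,1,1], delta_pos=[[0,0,0.15],[0,0,0.25],[0,0,0.35],[0,0,0.42],[0,0,0.42]], turn=[[0,0,0],[0,0,0],[0,0,0],[0,0,0],[0,0,0]])

```text
time: 22.18
position: [0.5602, 0.1644, -0.0159]
tool_rot: [-0.034, 0.999, -0.0, 0.0]
ft_force: [-1.5, 0.6, 2.7]
grip_width: 0.0616
grip_force: 45.0
```

>>> play_rows(gripper=[-0.75,-0.75,-0.75,-0.75,-0.75,-0.75,-0.75,-0.75,-0.75,-0.75,-0.75,-0.75], delta_pos=[[0,0,-0.05],[0,0,-0.05],[0,0,-0.05],[0,0,-0.05],[0,0,-0.05],[0,0,-0.05],[0,0,-1],[0,0,-3],[0,0,-6],[0,0,-9],[0,0,-12],[0,0,-12]], turn=[[0,0,0],[0,0,0],[0,0,0],[0,0,0],[0,0,0],[0,0,0],[0,0,0],[0,0,0],[0,0,0],[0,0,0],[0,0,0],[0,0,0]])

```text
time: 23.68
position: [0.5622, 0.1646, 0.1064]
tool_rot: [-0.034, 0.999, 0.0, 0.003]
ft_force: [-0.3, -0.2, -0.3]
grip_width: 0.0761
grip_force: 0.0
```

```bash
python3 - <<'E'
from w import *
W=snap("wrist","wI"); top_rect(W,(.560,.1645),.048,60); im=W["color"].astype(int)
T=snap("top","tI")
q=np.argwhere((im[...,0]-im[...,2]>60)); q=q[(q[:,0]>150)&(q[:,0]<260)&(q[:,1]>280)&(q[:,1]<360)]; d1=q.mean(0)[::-1];print(len(q),d1,onz(W,[d1],.048))
p=project(T,[.56,.1645,.048]);i2=T["color"].astype(int);q=np.argwhere((i2[...,0]-i2[...,2]>50)); q=q[(abs(q-p[::-1])<10).all(1)]; print(p,len(q), tri([(W,d1),(T,q.mean(0)[::-1])]) if len(q) else "")
E
```

```text
23.675 [0.5622 0.1646 0.1064] q [ 0.09  0.57  1.61 -0.    0.96 -1.55] tool y yaw 1.6396123887778804 0.07609551674800469
expect [316 200]
[ 256  174  120   86 8383]
dot [316.95138889 200.08333333] [[0.55917847 0.16459832 0.048     ]]
((577.271484375, 164.78262329101562), (81.69847869873047, 110.37676239013672), 4.727039813995361)
140 [317.04285714 200.02142857] [[0.55911593 0.16467486 0.048     ]]
[211.19605784 184.34520685] 20 (array([0.56029664, 0.16478341, 0.04450205]), [array([0.02859139, 0.10534244]), array([0.01514746, 0.0405112 ])])
```

The weight lies flat at (0.560, 0.165), dot z ≈ 0.045–0.048 as expected. Next I'll shut the fingers and go in front of the handle.

```bash
python3 - <<'E'
from w import *
plan((.4393,.156,.1064,np.pi/2+.071),(.4393,.156,.003,np.pi/2+.071))
E
```

```text
23.775 [0.5597 0.1644 0.1036] q [ 0.09  0.57  1.61  0.    0.96 -1.55] tool y yaw 1.6394919913954815 0.07634932210794568
[12.07, -0.01, -0.29] [0.0, 0.0, -0.002]
[12.07, -0.01, 10.05] [0.0, 0.0, -0.002]
```

>>> play_rows(gripper=[1,1,1,1,1,1,1,1,1,1,1], delta_pos=[[4,0,0],[8,0,0],[12,0,0],[12,0,0],[12,0,2],[12,0,4],[12,0,6],[12,0,8],[12,0,9.5],[12,0,10],[12,0,10]], turn=[[0,0,0],[0,0,0],[0,0,0],[0,0,0],[0,0,0],[0,0,0],[0,0,0],[0,0,0],[0,0,0],[0,0,0],[0,0,0]])

```text
time: 25.15
position: [0.4404, 0.1561, 0.0029]
tool_rot: [-0.034, 0.999, -0.0, -0.0]
ft_force: [0.1, 0.2, 0.7]
grip_width: 0.0005
grip_force: 0.0
```

>>> play_rows(gripper=[1,1,1,1,1,1,1,1,1,1,1,1], delta_pos=[[-1.2,0,0],[-2,0,0],[-2.7,0,0],[-3.5,0,0],[-4.5,0,0],[-5.5,0,0],[-6.5,0,0],[-7.5,0,0],[-8.5,0,0],[-9.3,0,0],[-10,0,0],[-10,0,0]], turn=[[0,0,0],[0,0,0],[0,0,0],[0,0,0],[0,0,0],[0,0,0],[0,0,0],[0,0,0],[0,0,0],[0,0,0],[0,0,0],[0,0,0]])

```text
time: 26.65
position: [0.5417, 0.1629, 0.0035]
tool_rot: [-0.034, 0.999, -0.0, 0.001]
ft_force: [-0.5, 0.3, 1.2]
grip_width: 0.0006
grip_force: 0.0
```

```bash
python3 - <<'E'
from w import *
T=load("tI"); a=onz(T,[(206,143.5)],.086)[0]; print("cabinet front approx",a, "open at start approx", a[0]-.5194-.012)
W=snap("wrist","wJ"); print(project(W,o["position"]+[.05,0,.03]),o["ft_force"])
E
```

```text
26.65 [0.5417 0.1629 0.0035] q [ 0.09  0.71  1.72 -0.    0.71 -1.54] tool y yaw 1.63954270123551 0.0005549747852057824
cabinet front approx [0.6437647  0.17012231 0.086     ] open at start approx 0.1123646974566145
[311.58116095 315.60139165] [-0.45667179  0.25259313  1.18837622]
```

```bash
python3 - <<'E'
from w import *
T0=load("tI");T=snap("top","tJ")
for c in (T0,T):
    for s in (-.088,.088):
        out=[]
        for x in np.arange(.47,.68,.004):
            p=np.array([x,.1645])+s*np.array([-.071,.997]); u=project(c,[*p,.074]).round().astype(int); out.append(int(c["color"][u[1],u[0]].sum()))
        print(s,out)
E
```

```text
26.7 [0.5411 0.1629 0.0035] q [ 0.09  0.71  1.72 -0.    0.71 -1.54] tool y yaw 1.639521490473656 0.0003156692515144389
-0.088 [545, 548, 559, 569, 538, 542, 551, 549, 550, 559, 247, 183, 250, 671, 653, 534, 272, 260, 259, 239, 228, 237, 235, 232, 188, 189, 186, 182, 71, 67, 60, 58, 59, 51, 52, 53, 52, 54, 50, 52, 54, 62, 172, 128, 146, 466, 627, 644, 642, 645, 643, 641, 636]
0.088 [303, 303, 305, 299, 534, 541, 524, 522, 524, 535, 532, 552, 171, 353, 342, 358, 526, 524, 516, 531, 537, 516, 301, 313, 330, 103, 137, 5, 24, 22, 5, 16, 34, 52, 25, 70, 109, 103, 200, 288, 128, 51, 66, 94, 92, 80, 88, 64, 53, 46, 53, 62, 39]
-0.088 [524, 530, 543, 546, 520, 526, 531, 530, 529, 526, 539, 271, 273, 255, 260, 271, 299, 291, 290, 299, 291, 287, 300, 295, 289, 292, 295, 224, 137, 170, 167, 202, 642, 621, 259, 54, 58, 61, 53, 53, 58, 67, 167, 127, 138, 446, 609, 623, 621, 623, 625, 617, 615]
0.088 [60, 57, 59, 55, 53, 61, 60, 57, 54, 65, 58, 60, 64, 51, 61, 60, 60, 61, 60, 60, 56, 59, 65, 56, 57, 58, 57, 58, 62, 61, 60, 59, 57, 62, 51, 60, 54, 55, 59, 62, 68, 56, 51, 57, 60, 92, 101, 151, 151, 151, 154, 152, 150]
```

The drawer moved 76 mm, with about 35–45 mm left. Pushing on.

>>> play_rows(gripper=[1,1,1,1,1,1,1], delta_pos=[[-0.7,0,0],[-1.4,0,0],[-2,0,0],[-2.5,0,0],[-2.8,0,0],[-3,0,0],[-3,0,0]], turn=[[0,0,0],[0,0,0],[0,0,0],[0,0,0],[0,0,0],[0,0,0],[0,0,0]])

```text
time: 27.62
position: [0.5703, 0.1651, 0.0034]
tool_rot: [-0.034, 0.999, 0.0, 0.0]
ft_force: [0.0, 0.2, -1.4]
grip_width: 0.0008
grip_force: 0.4
```

>>> play_rows(gripper=[1,1,1,1,1], delta_pos=[[-0.3,0,0],[-0.6,0,0],[-0.8,0,0],[-1,0,0],[-1,0,0]], turn=[[0,0,0],[0,0,0],[0,0,0],[0,0,0],[0,0,0]])

```text
time: 28.25
position: [0.5805, 0.1658, 0.0035]
tool_rot: [-0.034, 0.999, 0.0, 0.001]
ft_force: [-0.6, 0.8, -0.5]
grip_width: 0.0005
grip_force: 0.3
```

>>> play_rows(gripper=[1,1,1,1,1], delta_pos=[[-0.2,0,0],[-0.4,0,0],[-0.5,0,0],[-0.6,0,0],[-0.6,0,0]], turn=[[0,0,0],[0,0,0],[0,0,0],[0,0,0],[0,0,0]])

```text
time: 28.88
position: [0.5825, 0.166, 0.0034]
tool_rot: [-0.035, 0.999, -0.0, -0.003]
ft_force: [-6.1, -1.0, 4.3]
grip_width: 0.0001
grip_force: 3.5
```

```bash
cat > prof.py <<'E'
from w import *
T=snap("top","tK")
out=[]
for x in np.arange(.60,.68,.002):
    p=np.array([x,.1645])+-.088*np.array([-.071,.997]); u=project(T,[*p,.074]).round().astype(int); out.append((round(x,3),int(T["color"][u[1],u[0]].sum())))
print(out,o["ft_force"])
E
python3 prof.py
```

```text
28.875 [0.5825 0.166  0.0034] q [ 0.09  0.75  1.6  -0.    0.8  -1.55] tool y yaw 1.6398348837214478 0.00012713698588862218
[(np.float64(0.6), 280), (np.float64(0.602), 280), (np.float64(0.604), 284), (np.float64(0.606), 283), (np.float64(0.608), 281), (np.float64(0.61), 281), (np.float64(0.612), 282), (np.float64(0.614), 233), (np.float64(0.616), 180), (np.float64(0.618), 161), (np.float64(0.62), 163), (np.float64(0.622), 171), (np.float64(0.624), 171), (np.float64(0.626), 165), (np.float64(0.628), 177), (np.float64(0.63), 175), (np.float64(0.632), 189), (np.float64(0.634), 469), (np.float64(0.636), 620), (np.float64(0.638), 620), (np.float64(0.64), 642), (np.float64(0.642), 628), (np.float64(0.644), 626), (np.float64(0.646), 419), (np.float64(0.648), 175), (np.float64(0.65), 438), (np.float64(0.652), 438), (np.float64(0.654), 613), (np.float64(0.656), 632), (np.float64(0.658), 631), (np.float64(0.66), 626), (np.float64(0.662), 628), (np.float64(0.664), 628), (np.float64(0.666), 629), (np.float64(0.668), 627), (np.float64(0.67), 629), (np.float64(0.672), 633), (np.float64(0.674), 627), (np.float64(0.676), 620), (np.float64(0.678), 620), (np.float64(0.68), 622)] [-6.06015495 -1.02876359  4.31814416]
```

>>> play_rows(gripper=[1,1,1,1], delta_pos=[[-0.2,0,0],[-0.4,0,0],[-0.5,0,0],[-0.5,0,0]], turn=[[0,0,0],[0,0,0],[0,0,0],[0,0,0]])

```text
time: 29.42
position: [0.5822, 0.1659, 0.0033]
tool_rot: [-0.035, 0.999, -0.001, -0.008]
ft_force: [-14.7, -1.4, 11.5]
grip_width: 0.0004
grip_force: 7.3
```

It's at a hard stop: force rises with no motion. Retreat and lift clear.

>>> play_rows(gripper=[1,1,1,1,1,1,1,1,1,1], delta_pos=[[0.5,0,0],[1,0,0],[2,0,0],[4,0,0],[6,0,0],[8,0,0],[8,0,-4],[8,0,-9],[8,0,-14],[8,0,-14]], turn=[[0,0,0],[0,0,0],[0,0,0],[0,0,0],[0,0,0],[0,0,0],[0,0,0],[0,0,0],[0,0,0],[0,0,0]])

```text
time: 30.68
position: [0.5152, 0.1615, 0.1477]
tool_rot: [-0.034, 0.999, 0.0, 0.006]
ft_force: [-0.3, -0.4, -0.7]
grip_width: 0.0005
grip_force: 0.0
```

```bash
python3 prof.py; python3 - <<'E'
from w import *
T=load("tK");S=snap("scene","sK")
# handle position & small weight dot vs start
g=T["color"].astype(int).sum(-1)
i2=T["color"].astype(int);q=np.argwhere((i2[...,0]-i2[...,2]>60)); q=q[(abs(q-[173,432.7])<12).all(1)]; print("small dot",q.mean(0)[::-1],"was 432.7,173.0"); print(o["ft_force"])
W=snap("wrist","wK"); im=W["color"].astype(int).sum(-1)
u=project(W,[.58,.166,.0]).astype(int); print(u)
for s in(-.06,.06):
    print(s,[(round(x,3),int(im[tuple(project(W,[x-.071*s,.1665+s,.074]).round().astype(int)[::-1])])) for x in np.arange(.615,.665,.002)])
E
```

```text
30.675 [0.5152 0.1615 0.1477] q [ 0.1   0.45  1.69 -0.    0.98 -1.54] tool y yaw 1.6396510769559078 0.00047220679461251123
[(np.float64(0.6), 527), (np.float64(0.602), 530), (np.float64(0.604), 531), (np.float64(0.606), 527), (np.float64(0.608), 529), (np.float64(0.61), 529), (np.float64(0.612), 536), (np.float64(0.614), 391), (np.float64(0.616), 193), (np.float64(0.618), 165), (np.float64(0.62), 182), (np.float64(0.622), 176), (np.float64(0.624), 176), (np.float64(0.626), 190), (np.float64(0.628), 186), (np.float64(0.63), 169), (np.float64(0.632), 183), (np.float64(0.634), 467), (np.float64(0.636), 624), (np.float64(0.638), 624), (np.float64(0.64), 642), (np.float64(0.642), 634), (np.float64(0.644), 631), (np.float64(0.646), 427), (np.float64(0.648), 183), (np.float64(0.65), 438), (np.float64(0.652), 438), (np.float64(0.654), 616), (np.float64(0.656), 641), (np.float64(0.658), 630), (np.float64(0.66), 632), (np.float64(0.662), 628), (np.float64(0.664), 628), (np.float64(0.666), 629), (np.float64(0.668), 638), (np.float64(0.67), 631), (np.float64(0.672), 631), (np.float64(0.674), 632
[... 942 characters left out ...]
at64(0.663), 61), (np.float64(0.665), 60)]
0.06 [(np.float64(0.615), 71), (np.float64(0.617), 75), (np.float64(0.619), 72), (np.float64(0.621), 75), (np.float64(0.623), 72), (np.float64(0.625), 70), (np.float64(0.627), 68), (np.float64(0.629), 66), (np.float64(0.631), 64), (np.float64(0.633), 73), (np.float64(0.635), 71), (np.float64(0.637), 68), (np.float64(0.639), 62), (np.float64(0.641), 68), (np.float64(0.643), 62), (np.float64(0.645), 65), (np.float64(0.647), 68), (np.float64(0.649), 60), (np.float64(0.651), 67), (np.float64(0.653), 70), (np.float64(0.655), 59), (np.float64(0.657), 66), (np.float64(0.659), 59), (np.float64(0.661), 84), (np.float64(0.663), 104), (np.float64(0.665), 112)]
```

The drawer is at its hard stop with about a 2 mm gap in the top view. The small weight hasn't moved and the arm is clear. Handing in.

```bash
python3 -c "
from rig import robot
print(robot.hand_in()); print(robot.get_obs()['time'])"
```

```text
the job is handed in; nothing more can be done
None
the job is handed in; nothing more can be done
```

I set the large weight on the scale's pan and let go of it there, then laid it in the drawer's front slot and pushed the drawer to its hard stop. The small weight stayed put and the job is handed in; no verdict was shown.

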